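# Shim the drawdown plate level

### The arm

A 7-joint arm with a two-finger parallel gripper is mounted at the origin on a cart in front of the work surface, level with it; the furniture and walls round the work are solid. World frame = base frame: x ahead of the robot, y to its left, z up, the work surface at z = 0. Lengths are in mm, angles in rad, forces in N, time in s.
With the tool pointing down it reaches from about 425 to 875 mm from the base axis. Payload 9.9 kg.
Tool frame: the origin (TCP) lies midway between the tips of the shut fingers; the grasp point (between the pads) lies env.pinch_z behind it (env.pinch_z is the distance from the TCP to the grasp point, in mm); z points along the fingers, y is the direction in which the jaws open and shut (so a half turn about z gives the same grasp; the last joint's range is limited). The gripper opens to 85 mm and grips with 20 to 120 N. Pads are 22 mm wide; open, the fingers measure 114 mm over their backs; the gripper's body (76 mm by 85 mm) begins 54 mm behind the grasp point. The pads swing forward as they close: fully open they stand 13 mm farther back than shut.
Start: joints at [1.258, 0.576, 0.025, 1.437, -0.015, 1.129, -0.057], TCP at [153.1, -657.411, 231.289] pointing down, gripper open.
Joint ranges: [-2.76, 2.76], [-0.34, 2.15], [-1.52, 1.57], [0.19, 2.46], [-1.09, 4.23], [0.17, 1.99], [-2.82, 2.82]. Speed limits (rad/s): [2.22, 2.22, 3.01, 3.01, 3.14, 3.14, 3.14].

### API

Orientations are given as a rotation vector (axis times angle).
In Python, from workcell import env gives the robot as it stands. Calls block until the motion is done:
- env.move_pose(position, orientation): joint-space move of the TCP to a pose.
- env.move_linear(position, rot=None, rate=150, max_force=None): straight line of the TCP; rot=None keeps the orientation; rate is the mean speed in mm/s. With max_force (N) it stops when the force on the tool has changed by that much, and returns True; else False.
- env.goto_joints(angles): joint-space move.
- env.set_gripper(opening, grip_force=None): opening from 0.0 (shut) to 1.0 (fully open); grip_force is the grip in N (None keeps the last); returns when the fingers have stopped.
- env.wait(seconds).
- env.solve_ik(position, orientation): joint angles nearest the present ones, or None.
- env.grab_frame(name): name is "scene" or "side" or "wrist"; returns a dict with "img" (400x640x3 uint8, blue, green, red), "mtx" (3x3 intrinsics, pixels), "eye" and "orientation" of the camera in the world. Camera axes: x right, y down, z forward; pixel columns grow to the right and rows downward; lengths in mm; the calibration is good to about 2 mm. The wrist camera is an equidistant fisheye: a pixel r from the principal point sees the ray r / f radians off the axis. A picture is of the moment at which its call begins. There is no depth.
A pose or a line that the arm cannot do raises env.PlanningError and nothing moves.
- env.finish_job(): hands the job in, once; it reports no verdict.
Readings, each from a call of its own:
- env.read_clock(): time.
- env.read_q(): joint angles.
- env.read_qd(): joint speeds.
- env.read_joint_efforts(): joint torques, N m.
- env.read_eef_pos(): TCP position.
- env.read_tool_rot(): TCP orientation.
- env.read_force(): force on the tool from outside, world axes, zero at the start.
- env.read_moment(): the same for the moment, N m.
- env.read_grip_width(): opening from 0.0 (shut) to 1.0 (fully open).
Only numpy, scipy, OpenCV 4.12 (cv2) and the standard library are available. Lean on these libraries where they do the work, as an engineer would, in place of code of your own. Each camera call takes 0.05 s, during which the arm holds its last target.

### The job

The drawdown plate sits low at its screw end, because the seized screw's foot no longer reaches the bench. Set the ball level down flat on the plate, lengthwise, and let go of it; then push the steel wedge, thin end first and flat on the bench, in from that end under the screw's foot until the ball rests centred, clear of both lines, without raising the plate past level. Go gently: do not ram the wedge against the foot, lean on or lift the plate with the gripper, or shove it from its place. Leave level and wedge where they are.

Things in the scene. Friction and masses are not known exactly. Their poses are not given: they have to be found in the camera images.
- plate: Drawdown plate, bare aluminium with dark glass inset, 100 x 200 x 12 mm, 1.3 kg, loose. Origin: plate centre at bench level as if level; under face 18 mm, top 30 mm above that; y along its length, z up. At +y, over two fixed feet, a steel clamp bar with two knobs (y +77 to +95 mm, 27 mm high above the top). The -y end rests on two short stubs (x +-38, y -70 mm), 5.6 mm too low at the screw.
- screw_top (a point): Point on the plate's top face, on the axis of the seized screw (y = -86 mm, on the centre line), 14 mm inside the plate's -y end. Below it hangs the screw's foot, an 18 mm steel dome of 14 mm radius, clear of the bench at the start; how far it hangs down differs each time: 6 to 11 mm lie between it and the bench once the plate is level. The nut and stud stand up to 15 mm above the top. Axes as the plate's.
- rear_feet (a point): Midway between the two fixed feet under the clamp-bar end, at bench level (y = +62 mm of the plate). Must stay where it is.
- level: Ball level, 0.22 kg: aluminium base 24 wide x 100 long x 16 mm high, two end blocks to 35 mm, between them a clear tube (17 mm thick, top at 35 mm) with a rolling dark steel ball. Origin: centre of the underside; y along its length, z up. Starts on the bench before the aluminium case; grip across the 24 mm. Reads the same either way round.
- level_ball (a joint): Level's reading, m: where its 12 mm steel ball stands along the bowed tube; 0 = centred, positive = towards the level's +y. The ball runs to the low side, 8 mm for each 0.01 rad of slope, up to stops at +-15.6 mm (at the start the plate slopes more than that); settles in 1 to 2 s. Centred, it clears the two black lines round the tube by 2.1 mm each side.
- wedge: Steel taper wedge, 30 wide x 100 mm long, 0.12 kg. Origin: centre of its flat underside; y points to the thin end, z up. From the thin end (y +50 mm, 0.4 mm thick) the top rises 1 in 6 to 14.7 mm at y -36 mm; behind that, to y -50 mm, a square ribbed head 20 mm high. Sides upright. Starts on the bench before the aluminium case. Loaded, it takes 5 to 16 N to push and stays put.
- wedge_tip (a point): Middle of the wedge's thin edge, at its underside (y = +50 mm of the wedge).

How it is judged:
By the outcome, as a careful person would: the job done as asked, in the order asked, and still so for the second after the job is handed in, with the robot touching nothing.
It also fails if it takes over 72 s, if anything falls off the work surface, if the arm or the gripper's body presses on something with over 40 N, if the wrist force passes 120 N, or if a joint passes its speed limit or range.

## Working session

There is one attempt and no reset: what is moved stays moved. The work goes in short steps, each a Python script; the robot and the scene stay as the last script left them, time stands still between calls to the robot, and variables do not carry over. Pictures are saved under pics/ and viewed, and the job is handed in when it is done.

```bash
ls; mkdir -p pics; python3 - <<'E'
from workcell import env
import cv2
for n in ["scene","side","wrist"]:
    f=env.grab_frame(n); cv2.imwrite(f"pics/a_{n}.png",f["img"]); print(n,f["mtx"],f["eye"],f["orientation"])
print(env.pinch_z,env.read_clock(),env.read_tool_rot(),env.read_force())
E
```

```text
pics
scene [[478.42444792   0.         324.56787721]
 [  0.         478.42444792 194.72237566]
 [  0.           0.           1.        ]] [-103.67614749  563.78745552  530.94544973] [-0.80768644  2.28446736 -1.40158637]
side [[467.41793417   0.         320.21947119]
 [  0.         467.41793417 200.81160165]
 [  0.           0.           1.        ]] [ 295.97425224  343.95661683 1018.57712554] [-0.43860331  2.94455657 -0.77505338]
wrist [[309.70691629   0.         322.44661987]
 [  0.         309.70691629 192.73435226]
 [  0.           0.           1.        ]] [ 232.84811499 -640.1589      372.55839204] [ 2.25004577 -1.78621062 -0.29527073]
18.700000000000003 0.15 [-3.11983561e+00 -3.58442439e-01  2.93628392e-04] [ 0.35971759  0.2240143  -0.65361011]
```

View pics/a_scene.png

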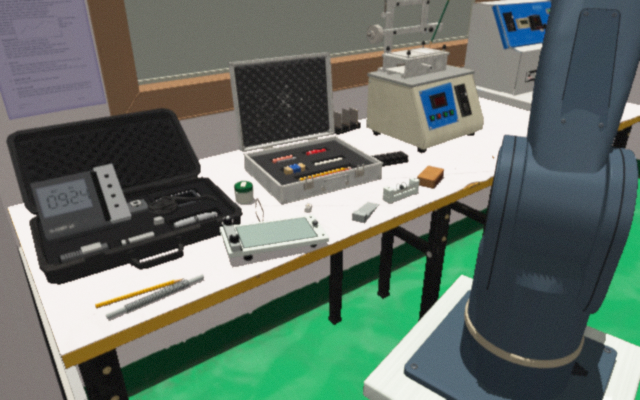

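View pics/a_side.png

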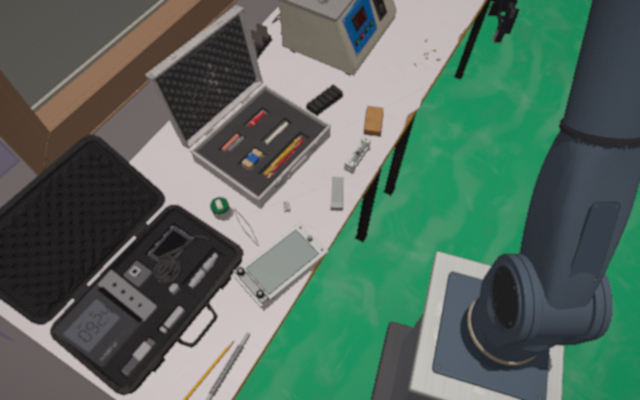

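View pics/a_wrist.png

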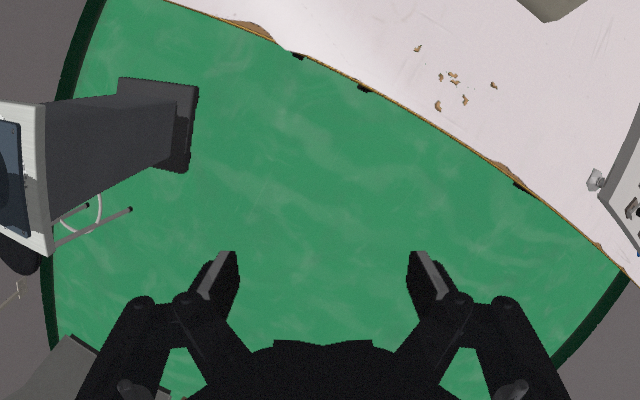

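```bash
cat > h.py <<'E'
from workcell import env
import cv2, numpy as np
from scipy.spatial.transform import Rotation as R
def ray(f,px):
    K=f["mtx"];u=np.array([(px[0]-K[0,2])/K[0,0],(px[1]-K[1,2])/K[1,1]])
    if f.get("fish"):
        t=np.linalg.norm(u); d=np.array([*(u/max(t,1e-9)*np.sin(t)),np.cos(t)])
    else: d=np.array([*u,1.])
    return R.from_rotvec(f["orientation"]).apply(d)
def onplane(f,px,z=0):
    d=ray(f,px);e=np.array(f["eye"]);return e+d*(z-e[2])/d[2]
def proj(f,P):
    K=f["mtx"];c=R.from_rotvec(f["orientation"]).inv().apply(np.atleast_2d(P)-f["eye"])
    if f.get("fish"):
        r=np.linalg.norm(c[:,:2],axis=1);t=np.arctan2(r,c[:,2]);u=c[:,:2]/r[:,None]*t[:,None]
    else: u=c[:,:2]/c[:,2:]
    return u*[K[0,0],K[1,1]]+[K[0,2],K[1,2]]
def grab(n,name=None):
    f=env.grab_frame(n);f["fish"]=n=="wrist"
    if name: cv2.imwrite(f"pics/{name}.png",f["img"])
    return f
def down(yaw): # tool z down, tool y (jaw) at angle: tool x axis at yaw in world
    return (R.from_euler('z',yaw)*R.from_euler('x',np.pi)).as_rotvec()
def crop(f,c,w,h,s,name):
    x,y=int(c[0]-w/2),int(c[1]-h/2);x=max(x,0);y=max(y,0)
    i=f["img"][y:y+h,x:x+w];cv2.imwrite(f"pics/{name}.png",cv2.resize(i,None,fx=s,fy=s,interpolation=cv2.INTER_CUBIC));print(name,"origin",x,y,"scale",s)
E
python3 - <<'E'
from h import *
f=grab("side");g=grab("scene")
for p in [(240,283),(295,228),(322,248),(268,303)]: print("plate",onplane(f,p,28))
for p in [(337,178),(337,208)]: print("wedge",onplane(f,p,5))
for p in [(351,168),(366,142)]: print("level",onplane(f,p,20))
crop(f,(310,220),200,150,4,"b_side");crop(g,(320,220),200,100,4,"b_scene")
E
```

```text
plate [557.79548974  58.36813393  28.        ]
plate [ 484.14163065 -105.56118616   28.        ]
plate [408.66172429 -75.19903507  28.        ]
plate [483.24586388  82.84720159  28.        ]
wedge [ 430.4909759  -282.69062512    5.        ]
wedge [ 406.68590706 -198.53197301    5.        ]
level [ 402.50886833 -313.00202979   20.        ]
level [ 385.80501581 -404.11656481   20.        ]
b_side origin 210 145 scale 4
b_scene origin 220 170 scale 4
```

View pics/b_side.png

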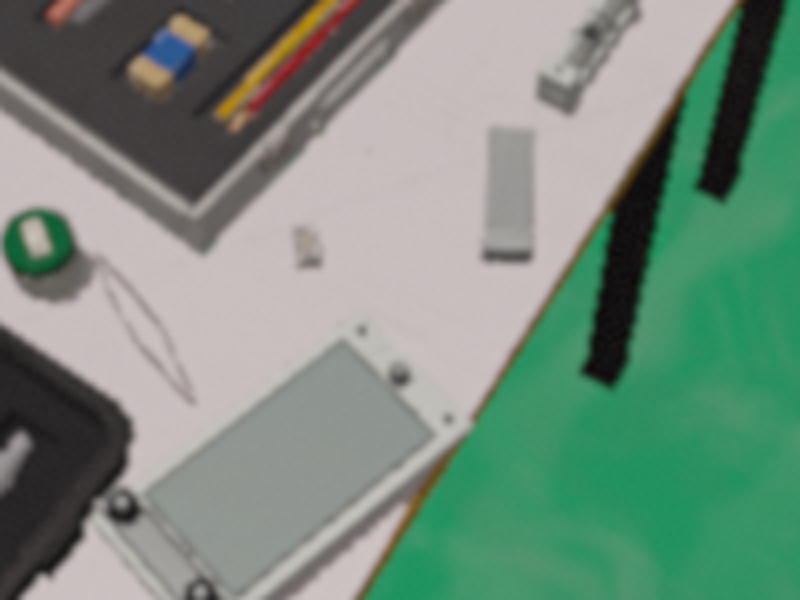

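View pics/b_scene.png

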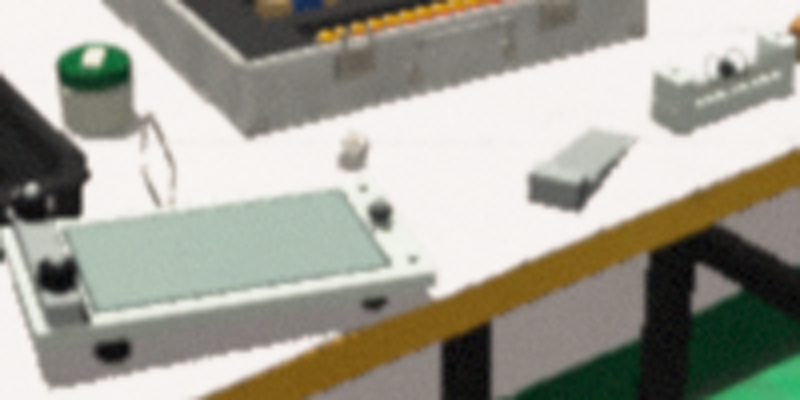

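```bash
python3 - <<'E'
from h import *
def t(n,p,y):
    q=env.solve_ik(p,down(np.radians(y))); print(n,y,None if q is None else np.round(q,2))
for y in (80,-100): t("level",[394,-358,10],y)
for y in (65,-115): t("plate",[483,-10,40],y)
for y in (-74,106): t("wedge",[410,-206,5],y)
for y in (65,-115): t("place",[385,-220,5],y); t("fin",[425,-135,5],y)
for y in (20,0,80,-100,-60,-30): t("look",[380,-280,250],y)
E
```

```text
level 80 [ 0.79  0.68 -0.21  2.03  0.29  0.46  0.19]
level -100 [ 0.4   0.72  0.39  2.04 -0.57  0.49 -2.1 ]
plate 65 [ 0.08  0.58 -0.23  2.14  0.3   0.45 -0.82]
plate -115 [ 0.69  0.93 -1.3   2.12  1.09  1.05  1.5 ]
wedge -74 [ 0.21  0.65  0.24  2.23 -0.48  0.31 -2.01]
wedge 106 [ 0.53  0.63 -0.25  2.22  0.46  0.34  0.17]
place 65 [ 0.5   0.62 -0.12  2.26  0.27  0.27 -0.3 ]
fin 65 [ 0.29  0.62 -0.13  2.25  0.27  0.28 -0.51]
place -115 [ 0.19  0.66  0.33  2.27 -0.7   0.31 -2.45]
fin -115 [-0.03  0.66  0.35  2.27 -0.72  0.32 -2.63]
look 20 [ 0.64  0.26 -0.13  1.92  0.04  0.97 -0.73]
look 0 [ 0.57  0.26 -0.04  1.92  0.01  0.96 -1.05]
look 80 [ 0.83  0.27 -0.37  1.91  0.12  0.98  0.23]
look -100 [ 0.2   0.28  0.44  1.93 -0.14  0.96 -2.61]
look -60 [ 0.35  0.26  0.24  1.93 -0.08  0.96 -1.99]
look -30 [ 0.45  0.26  0.11  1.93 -0.03  0.96 -1.52]
```

```bash
python3 - <<'E'
from h import *
env.move_pose([390,-370,200],down(np.radians(80)))
f=grab("wrist","c1");print(f["eye"],f["orientation"])
np.save("c1.npy",f,allow_pickle=True)
print(env.read_clock())
E
```

```text
[ 403.4623299  -292.23833338  341.96336605] [ 2.80540289 -0.2507362  -0.04213586]
1.7
```

View pics/c1.png

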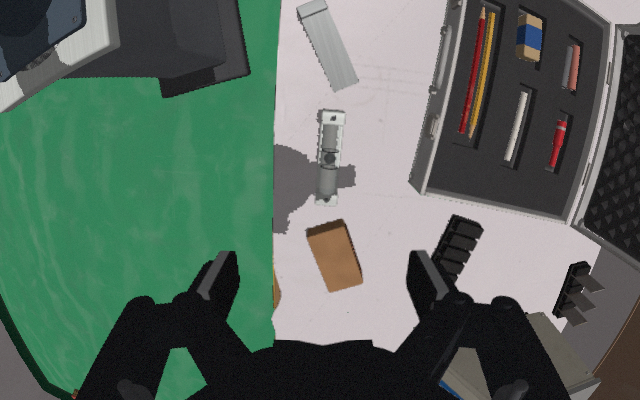

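```bash
python3 - <<'E'
from h import *
f=np.load("c1.npy",allow_pickle=True).item()
crop(f,(330,160),110,120,5,"c1l");crop(f,(330,50),120,100,6,"c1w")
E
```

```text
c1l origin 275 100 scale 5
c1w origin 270 0 scale 6
```

View pics/c1l.png

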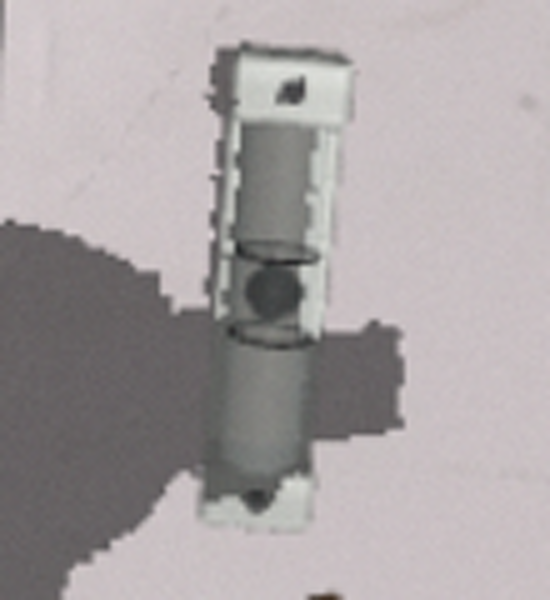

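View pics/c1w.png

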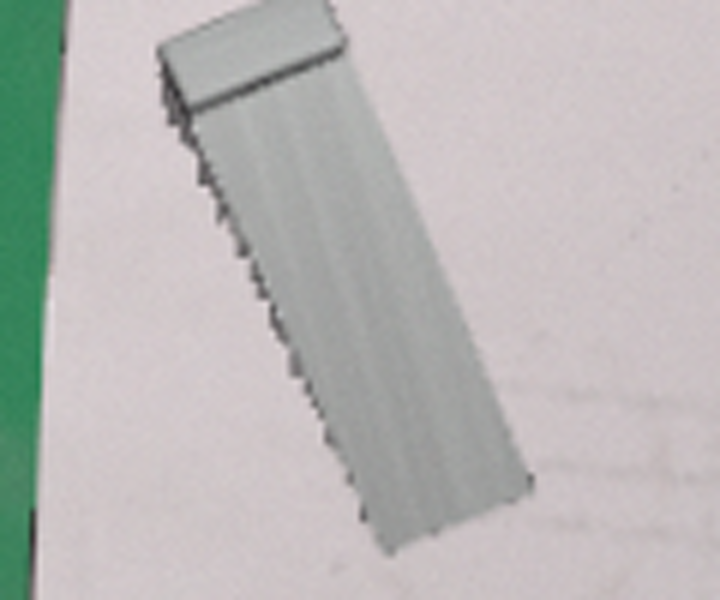

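```bash
python3 - <<'E'
from h import *
f=np.load("c1.npy",allow_pickle=True).item()
L=[onplane(f,(275+x/5,100+y/5),35)[:2] for x,y in [(236,56),(352,66),(305,530),(200,525)]]
print(np.round(L,1)); L=np.array(L);a=(L[0]+L[1])/2;b=(L[2]+L[3])/2
print("level c",(a+b)/2,"len",np.linalg.norm(a-b),"yaw",np.degrees(np.arctan2(*(a-b)[::-1])),[np.linalg.norm(L[i]-L[i-1]) for i in (1,3)])
W=[onplane(f,(270+x/6,y/6),z)[:2] for x,y,z in [(390,553,.4),(532,490,.4),(192,105,20),(345,45,20)]]
W=np.array(W);a=(W[0]+W[1])/2;b=(W[2]+W[3])/2
print(np.round(W,1),"tip",a,"headfront",b,np.linalg.norm(a-b),"yaw tip dir",np.degrees(np.arctan2(*(a-b)[::-1])),np.linalg.norm(W[0]-W[1]),np.linalg.norm(W[2]-W[3]))
E
```

```text
[[ 399.6 -311.2]
 [ 421.8 -317. ]
 [ 396.4 -411.6]
 [ 374.6 -406.5]]
level c [ 398.10223396 -361.55060614] len 98.20035817149727 yaw 75.1514754722827 [np.float64(22.909700971278205), np.float64(22.33852195289984)]
[[ 416.6 -295. ]
 [ 444.  -287.7]
 [ 396.8 -210.8]
 [ 424.3 -204.7]] tip [ 430.28057345 -291.34376176] headfront [ 410.55185096 -207.75468359] 85.88571755344486 yaw tip dir -76.7200598918122 28.369104591284856 28.081729937726113
```

```bash
python3 - <<'E'
from h import *
env.move_pose([450,-90,210],down(np.radians(65)))
f=grab("wrist","c2");print(f["eye"],f["orientation"])
np.save("c2.npy",f,allow_pickle=True)
print(env.read_clock())
crop(f,(320,150),260,200,3,"c2p")
E
```

```text
[484.61801268 -18.44689727 351.94146712] [ 2.75443304 -0.61308529 -0.10106502]
2.8583
c2p origin 190 50 scale 3
```

View pics/c2.png

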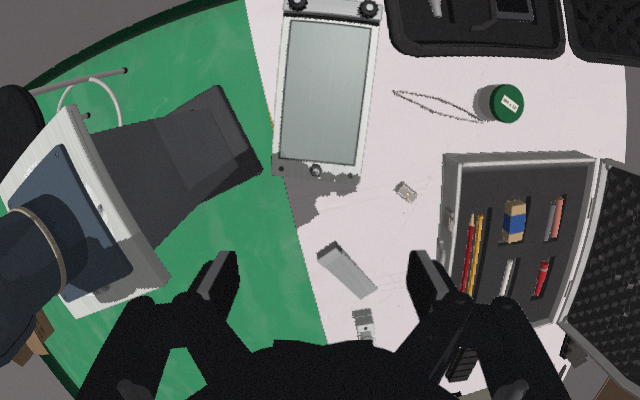

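View pics/c2p.png

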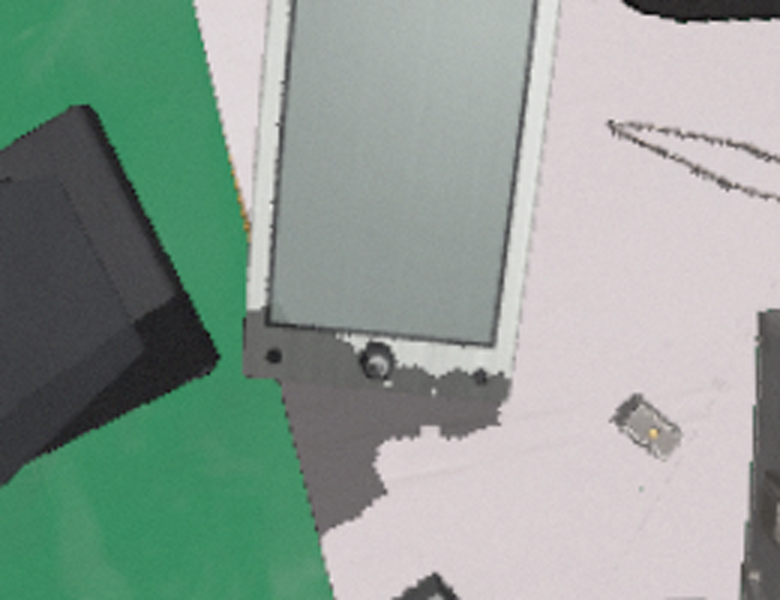

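```bash
python3 - <<'E'
from h import *
f=np.load("c2.npy",allow_pickle=True).item()
P=lambda x,y,z:onplane(f,(190+x/3,50+y/3),z)[:2]
# -y end corners top (z approx 24.?)
s=5.6/148
print("end corners",P(244,375,24.),P(508,398,24.))
print("glass corners",P(269,324,24.6),P(494,345,24.6))
print("marks",P(274,356,24.3),P(480,378,24.3))
print("nut",P(377,361,36))
for p in [(248,0),(273,123),(285,178),(328,345),(300,240)]: print("edge",onplane(f,p,0)[:2])
for p in [(289,18),(374,24),(281,160),(354,166)]: print("glass",onplane(f,p,28)[:2])
for p in [(286,12),(381,18)]: print("bar",onplane(f,p,50)[:2])
print("clip",P(650,425,0))
crop(f,(330,20),140,60,5,"c2t")
E
```

```text
end corners [395.08193387 -75.97628946] [ 479.68077109 -125.45198021]
glass corners [412.45761357 -62.8172667 ] [ 482.96149101 -104.58344913]
marks [408.58770782 -74.32252062] [ 473.30578836 -113.92705111]
nut [443.37422393 -89.51459372]
edge [455.52584274 118.72827693]
edge [418.63292539 -26.04932679]
edge [401.68577833 -90.53046091]
edge [ 333.37325915 -362.05560239]
edge [ 381.10510114 -171.66147798]
glass [487.22917799  68.03013319]
glass [563.84188009  25.8502631 ]
glass [413.51084195 -64.95126949]
glass [ 481.87720238 -104.40486823]
bar [487.10729402  69.17775317]
bar [567.55537818  25.97247847]
clip [ 528.39061621 -168.72795826]
c2t origin 260 0 scale 5
```

View pics/c2t.png

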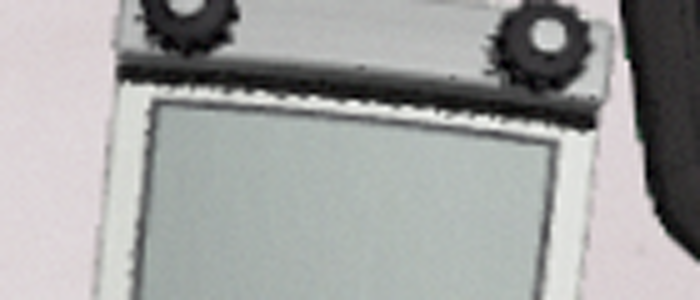

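```bash
python3 - <<'E'
from h import *
y=np.radians(75.2);o=down(y)
env.set_gripper(0.6,40)
env.move_pose([398.1,-361.6,90],o)
env.move_linear([398.1,-361.6,4],rate=100,max_force=8)
print(env.read_eef_pos(),env.read_force())
env.set_gripper(0.0,40)
print(env.read_grip_width())
z=env.read_eef_pos()
env.move_linear([z[0],z[1],110],rate=120)
grab("wrist","d1"); print(env.read_eef_pos(),env.read_force(),env.read_grip_width(),env.read_clock())
E
```

```text
[ 398.44508452 -361.7666878     4.47299558] [ 0.3600744   0.3603033  -0.21392436]
0.2682263217288107
[ 397.82859692 -361.51910725  109.16669884] [-0.37623085  1.26432698 -2.15842096] 0.26945509564383624 6.9
```

View pics/d1.png

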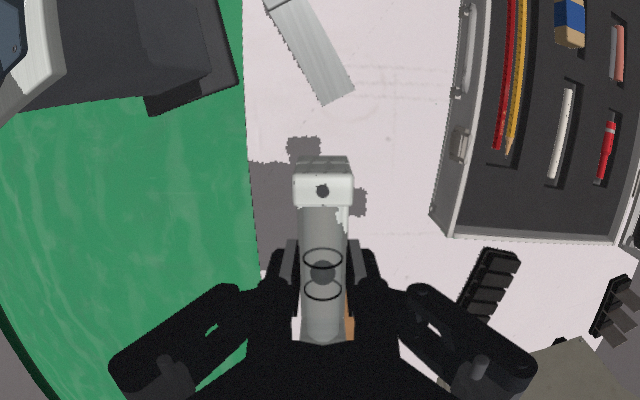

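```bash
cat >> h.py <<'E'
YP=np.radians(59.7);U=np.array([np.cos(YP),np.sin(YP),0]);V=np.array([np.sin(YP),-np.cos(YP),0])
SCREW=np.array([444.2,-88.9,0]);C=SCREW+86*U
E
python3 - <<'E'
from h import *
s=5.6/148
o=(R.from_rotvec(V*s)*R.from_rotvec(down(YP))).as_rotvec()
p=C.copy(); p[2]=30-s*62+4.5
env.move_pose([p[0],p[1],100],o)
env.move_linear([p[0],p[1],p[2]+6],rate=60)
f0=np.array(env.read_force());print(f0)
print(env.move_linear([p[0],p[1],p[2]-0.5],rate=8,max_force=3))
print(p,env.read_eef_pos(),env.read_force())
g=grab("side");crop(g,(282,260),140,110,5,"e1")
grab("wrist","e1w");print(env.read_clock())
E
```

```text
[ 0.39272747  0.7654526  -2.70062346]
True
[487.58937565 -14.64798265  32.15405405] [487.50999662 -14.65999954  32.00944953] [-0.22199274  0.20933384  6.42492692]
e1 origin 212 205 scale 5
10.2417
```

View pics/e1.png

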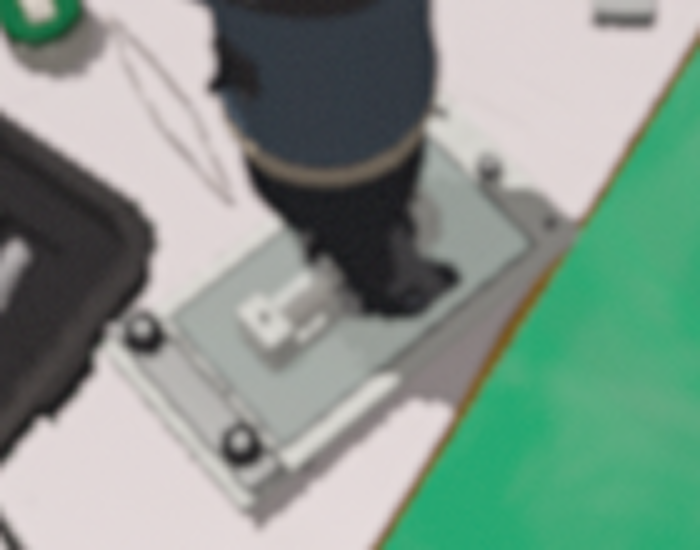

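View pics/e1w.png

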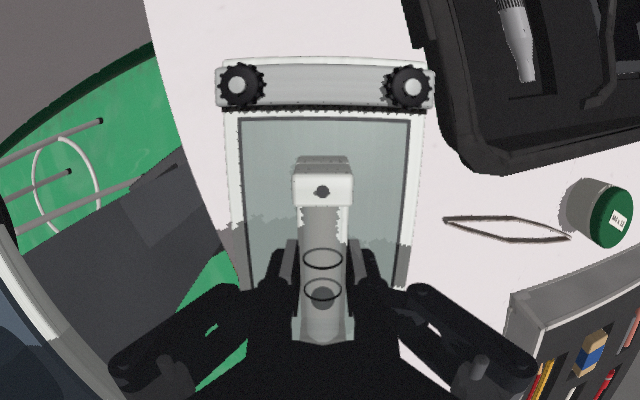

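```bash
python3 - <<'E'
from h import *
p=np.array(env.read_eef_pos())
env.move_linear([p[0],p[1],p[2]+0.3],rate=5)
print(env.read_force())
env.set_gripper(0.55)
env.move_linear([p[0],p[1],120],rate=100)
# look from offset
env.move_pose([444,-88,170],down(YP))
f=grab("wrist","e2");np.save("e2.npy",f,allow_pickle=True);crop(f,(320,120),200,160,4,"e2c")
print(env.read_clock())
E
```

```text
[-0.46741953 -0.33696672 -0.81595455]
e2c origin 220 40 scale 4
12.4833
```

View pics/e2c.png

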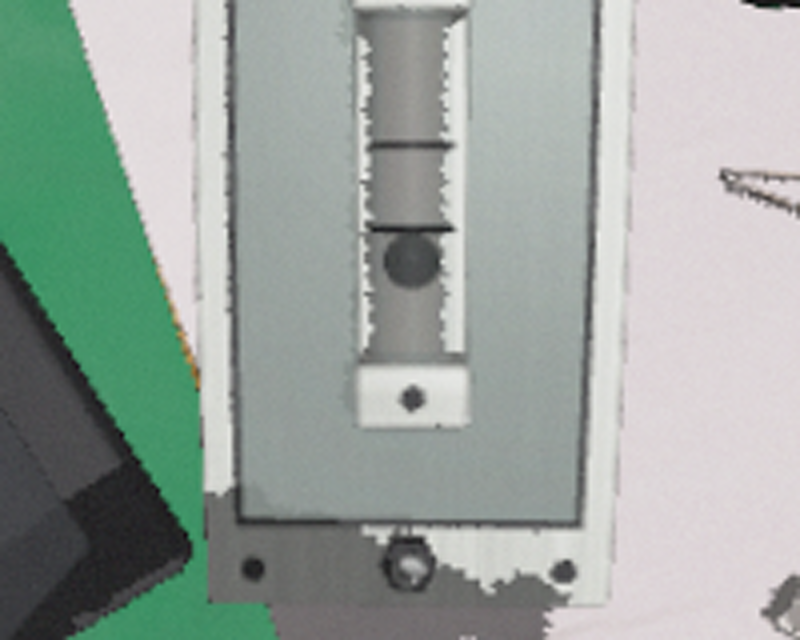

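```bash
python3 - <<'E'
from h import *
f=np.load("e2.npy",allow_pickle=True).item()
P=lambda x,y,z:onplane(f,(220+x/4,40+y/4),z)[:2]
a,b=P(208,600,24),P(608,604,24);print(a,b,np.linalg.norm(a-b),np.degrees(np.arctan2(*(b-a)[::-1]))+90,"screw",(a+b)/2+14*U[:2])
print("nutbase",P(409,562,30))
a,b=P(253,568,24.3),P(564,571,24.3);print(a,b,np.degrees(np.arctan2(*(b-a)[::-1]))+90,(a+b)/2)
E
```

```text
[394.33182456 -75.35615331] [ 479.01192238 -126.25281707] 98.79873151403797 58.99218185122423 screw [443.73526021 -88.71694748]
nutbase [442.92282799 -90.61904663]
[408.54012987 -74.07534586] [ 473.54649517 -113.10859889] 59.017171819525714 [441.04331252 -93.59197237]
```

```bash
python3 - <<'E'
from h import *
yp=np.radians(-76.7);d=np.array([np.cos(yp),np.sin(yp)])
g=np.array([410.55,-207.75])-9*d
yw=np.radians(63.5);u=np.array([np.cos(yw),np.sin(yw)]); S=np.array([443.7,-89.])
s=S-132*u
print(g,s,env.solve_ik([*s,4],down(yw)),env.solve_ik([*s,80],down(yw)))
env.set_gripper(0.65,60)
env.move_pose([*g,90],down(yp))
env.move_linear([*g,4],rate=100,max_force=8)
env.set_gripper(0.0,60);print(env.read_grip_width(),env.read_eef_pos())
f=grab("wrist","f1")
env.move_linear([*g,70],rate=120)
env.move_pose([*s,70],down(yw))
env.move_linear([*s,12],rate=80)
print(env.read_force(),env.read_grip_width(),env.read_clock())
grab("wrist","f2")
E
```

```text
[ 408.47955237 -198.99139015] [ 384.80188867 -207.13133573] [ 0.44353493  0.61727192 -0.08343516  2.27874597  0.19484773  0.25178969
 -0.27591942] [ 0.48676041  0.46232312 -0.13979316  2.21914509  0.13824537  0.46787407
 -0.22457887]
0.3321321754396419 [ 408.87912161 -199.03058122    4.7628268 ]
[ 0.09109547 -0.9904024  -1.36432614] 0.33602204043685474 18.6417
```

View pics/f1.png

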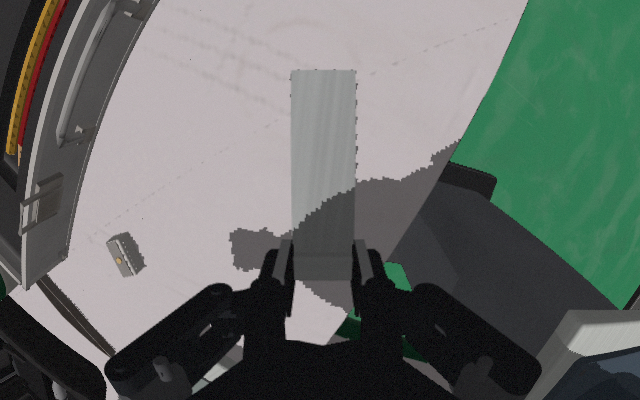

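View pics/f2.png

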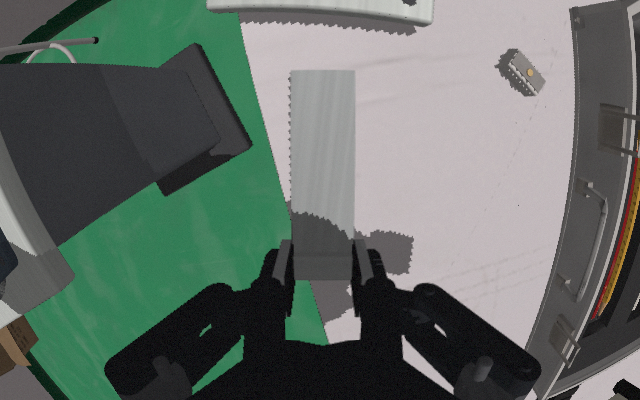

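```bash
python3 - <<'E'
from h import *
p=env.read_eef_pos()
print(env.move_linear([p[0],p[1],4.0],rate=10,max_force=3),env.read_eef_pos(),env.read_force())
q=env.read_eef_pos()
env.set_gripper(0.45); env.wait(0.2)
f=grab("wrist","g1");np.save("g1.npy",f,allow_pickle=True)
env.set_gripper(0.0,50)
print(env.read_eef_pos(),env.read_force(),env.read_grip_width(),env.read_clock())
P=[onplane(f,(x,y),.4) for x,y in []]
E
```

```text
True [ 384.97613823 -207.18065568    4.77494994] [-1.10311327 -0.07891732  6.45734787]
[ 384.62888693 -207.06737459    4.68239093] [-1.13652807  1.25024185  5.79080124] 0.339926592591381 20.1333
```

View pics/g1.png

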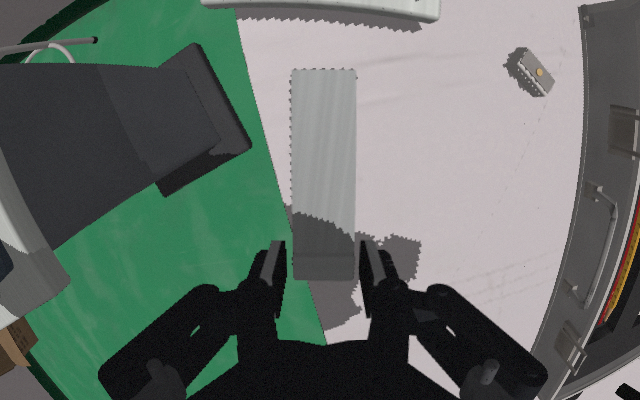

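```bash
python3 - <<'E'
from h import *
p=env.read_eef_pos()
env.set_gripper(0.40); print(env.read_force())
env.move_linear([p[0],p[1],6.2],rate=10); print(env.read_force())
env.set_gripper(0.0,50)
print(env.read_eef_pos(),env.read_force(),env.read_grip_width(),env.read_clock())
E
```

```text
[0.18722736 0.63602105 0.24298843]
[-0.69605012  0.46060643 -0.70260658]
[ 384.65809264 -207.09870779    6.50558538] [-0.57199282  0.33810245  6.88152061] 0.33442599801792605 20.9083
```

```bash
cat >> h.py <<'E'
YW=np.radians(63.5);UW=np.array([np.cos(YW),np.sin(YW),0]);P0=np.array([384.7,-207.1,6.2])
def push(s,rate,mf=15):
    r=env.move_linear(P0+s*UW,rate=rate,max_force=mf)
    p=np.array(env.read_eef_pos());F=np.array(env.read_force())
    print("s",s,r,"act",round((p-P0)@UW,2),"z",round(p[2],2),"Fu",round(F@UW,1),"Fz",round(F[2],1),"t",env.read_clock());return r
E
python3 - <<'E'
from h import *
push(32,35,12)
f=grab("wrist","h1")
for s in (38,44,50):
    if push(s,10,12): break
f=grab("wrist","h2");np.save("h2.npy",f,allow_pickle=True)
E
```

```text
s 32 False act 31.22 z 6.49 Fu -3.1 Fz 6.7 t 21.975
s 38 False act 36.87 z 6.5 Fu -4.8 Fz 6.5 t 22.775
s 44 False act 42.85 z 6.49 Fu -5.2 Fz 7.2 t 23.525
s 50 False act 48.83 z 6.5 Fu -4.3 Fz 7.4 t 24.275
```

View pics/h2.png

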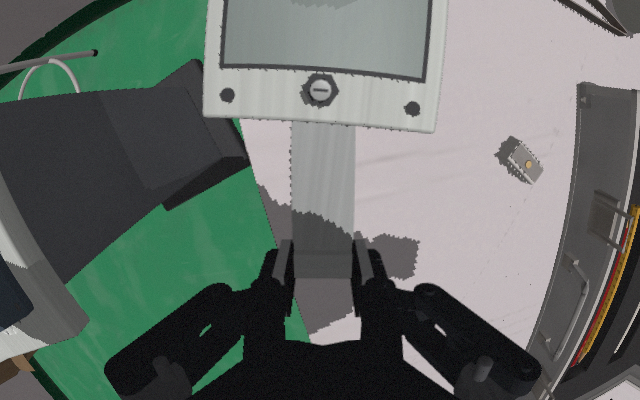

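```bash
python3 - <<'E'
from h import *
for s in range(53,72,3):
    if push(s,10,15): break
f=grab("wrist","i1")
g=grab("side");crop(g,(282,260),140,110,5,"i1s");g=grab("scene");crop(g,(280,235),130,80,6,"i1c")
E
```

```text
s 53 False act 51.87 z 6.48 Fu -4.8 Fz 7.1 t 24.775
s 56 False act 54.86 z 6.5 Fu -3.9 Fz 7.8 t 25.225
s 59 False act 57.87 z 6.49 Fu -3.7 Fz 7.1 t 25.675
s 62 False act 60.85 z 6.48 Fu -4.0 Fz 7.1 t 26.125
s 65 False act 63.84 z 6.51 Fu -4.0 Fz 6.2 t 26.575
s 68 False act 66.53 z 6.5 Fu -5.6 Fz 7.5 t 27.025
s 71 False act 68.34 z 6.5 Fu -10.3 Fz 7.8 t 27.475
i1s origin 212 205 scale 5
i1c origin 215 195 scale 6
```

View pics/i1.png

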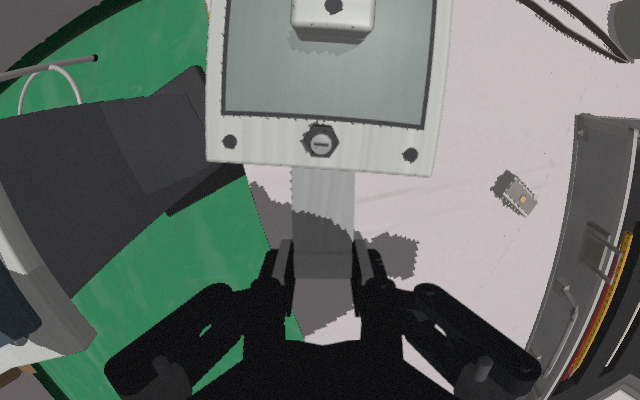

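View pics/i1s.png

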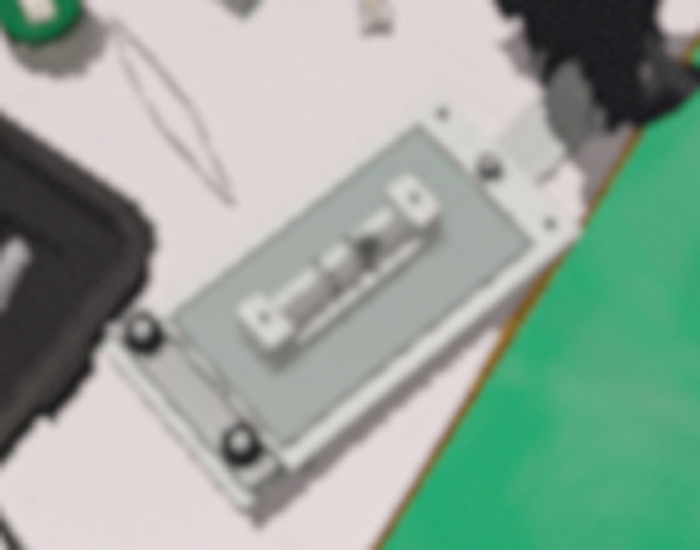

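View pics/i1c.png

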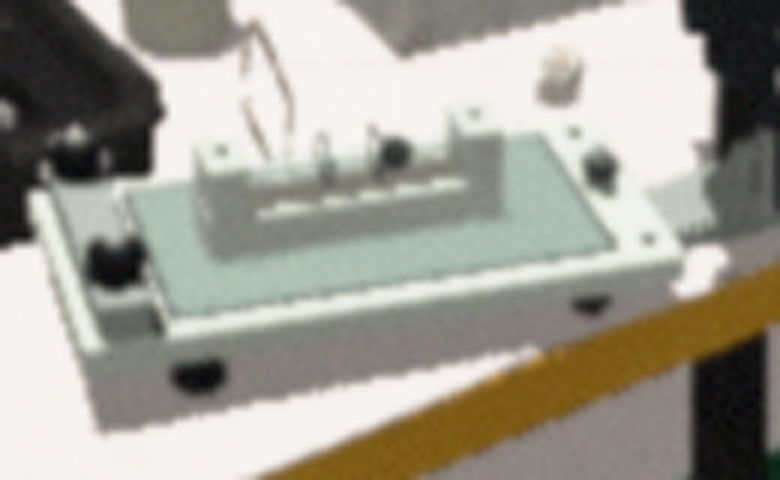

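```bash
python3 - <<'E'
from h import *
for s in (76,81,86,90):
    if push(s,8,15): break
g=grab("side");crop(g,(282,260),100,70,8,"j1s");g=grab("scene");crop(g,(280,225),90,50,8,"j1c");grab("wrist","j1")
E
```

```text
s 76 False act 72.46 z 6.49 Fu -12.3 Fz 10.6 t 28.4
s 81 False act 77.36 z 6.48 Fu -12.6 Fz 10.3 t 29.175
s 86 False act 82.31 z 6.48 Fu -12.9 Fz 10.8 t 29.95
s 90 False act 86.24 z 6.5 Fu -13.2 Fz 10.2 t 30.6
j1s origin 232 225 scale 8
j1c origin 235 200 scale 8
```

View pics/j1s.png

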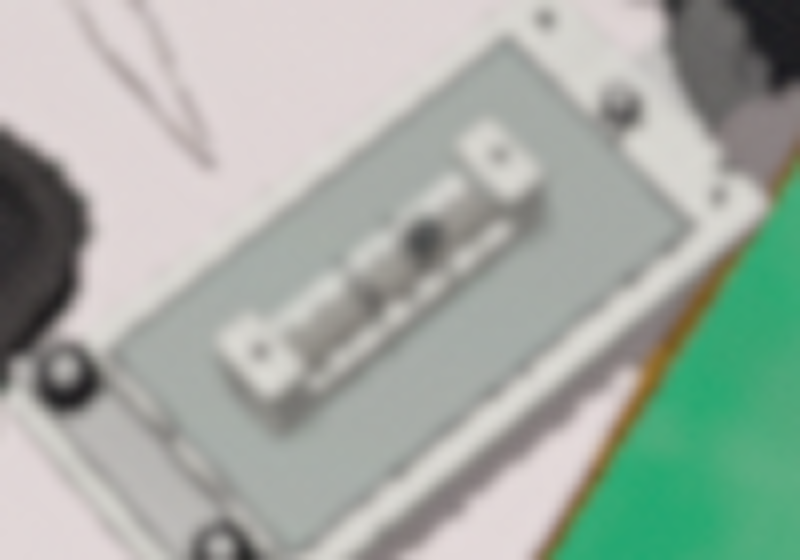

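View pics/j1c.png

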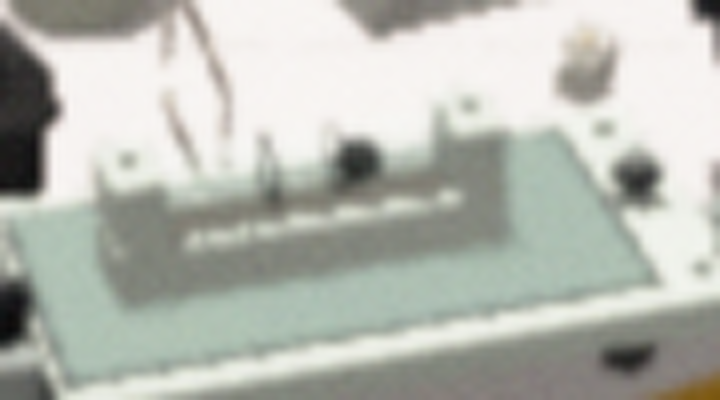

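View pics/j1.png

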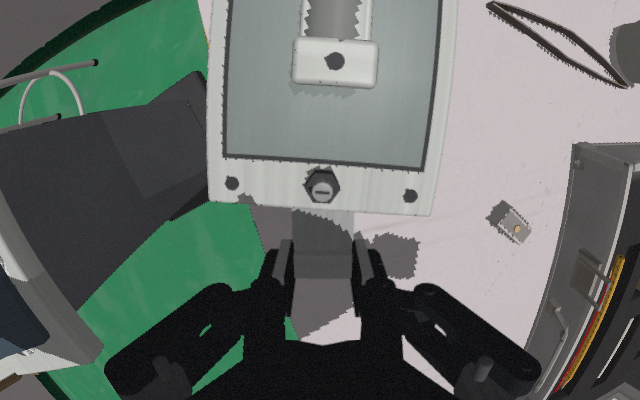

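```bash
python3 - <<'E'
from h import *
push(92,6,15); env.wait(1.0)
g=grab("side");np.save("k1s.npy",g,allow_pickle=True);crop(g,(282,260),60,45,13,"k1s");h=grab("scene");np.save("k1c.npy",h,allow_pickle=True);crop(h,(280,222),60,30,13,"k1c");print(env.read_clock())
# expected pixel positions for level centre tube axis, +-8.1 lines, ball values
t=35-8.5+29
for f in (g,h):
    for yy in (-8.1,0,8.1,-15.6): print(proj(f,C+yy*U+[0,0,t]))
E
```

```text
s 92 False act 88.23 z 6.47 Fu -13.5 Fz 11.0 t 31.2333
k1s origin 252 237 scale 13
k1c origin 250 207 scale 13
32.3333
[[282.90436396 255.15413797]]
[[280.1226928  257.45763872]]
[[277.32615538 259.7734502 ]]
[[285.466833   253.03215841]]
[[276.63615762 218.79104071]]
[[272.68472411 219.50176509]]
[[268.71148944 220.21641073]]
[[280.27560938 218.13643091]]
```

View pics/k1s.png

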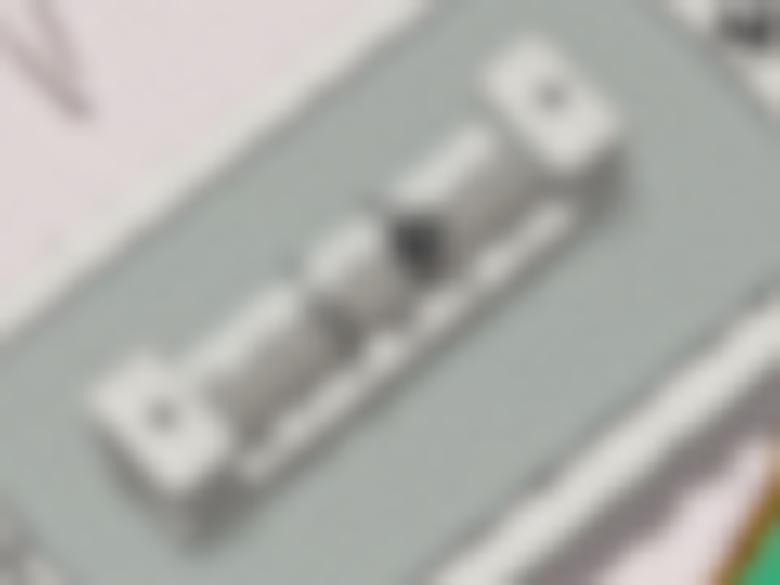

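View pics/k1c.png

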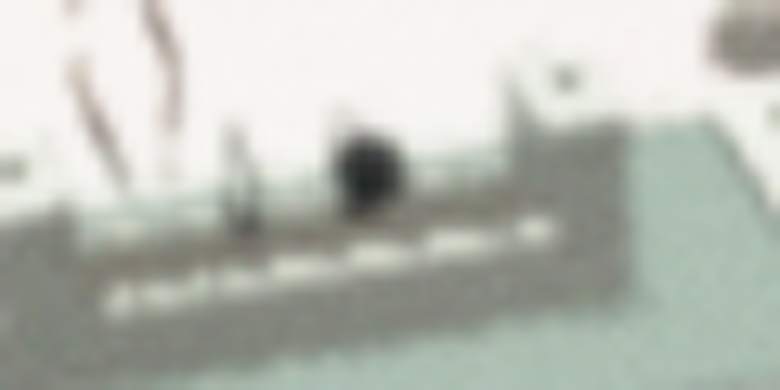

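```bash
python3 - <<'E'
from h import *
for s in (96,99.8): push(s,6,15)
env.wait(1.5)
g=grab("side");crop(g,(282,260),60,45,13,"l1s");h=grab("scene");crop(h,(280,222),60,30,13,"l1c");grab("wrist","l1");print(env.read_clock())
E
```

```text
s 96 False act 92.08 z 6.49 Fu -13.6 Fz 10.6 t 33.15
s 99.8 False act 95.85 z 6.49 Fu -14.1 Fz 10.2 t 33.9333
l1s origin 252 237 scale 13
l1c origin 250 207 scale 13
35.5833
```

View pics/l1s.png

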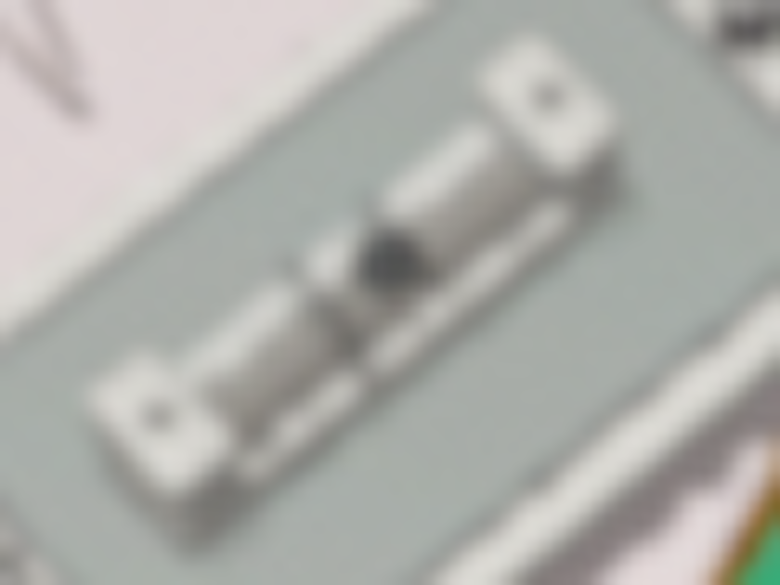

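View pics/l1c.png

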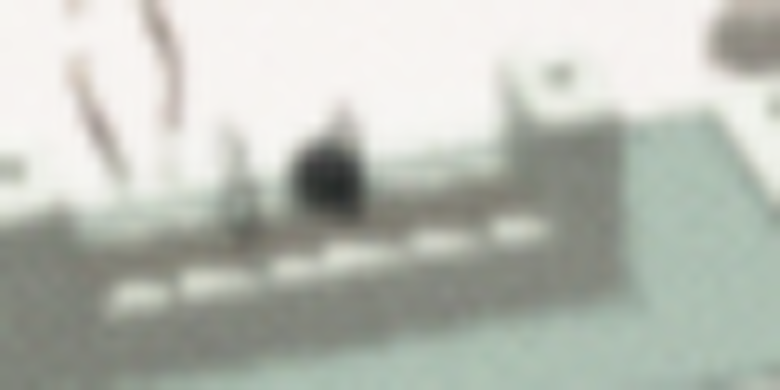

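View pics/l1.png

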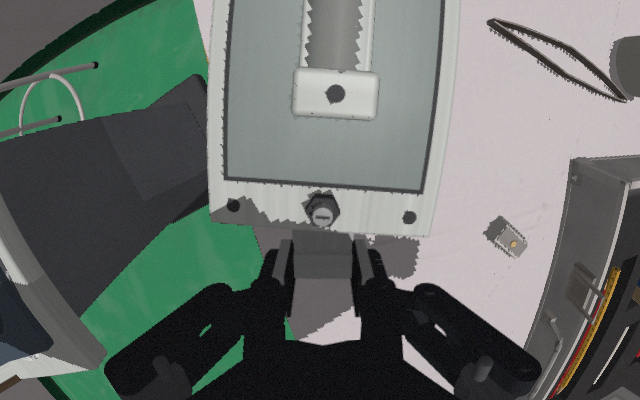

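```bash
python3 - <<'E'
from h import *
p=np.array(env.read_eef_pos())
env.set_gripper(0.42)
b=p-5*UW; b[2]=6.2
env.move_linear(b,rate=30); print(env.read_force())
env.set_gripper(0.0,50)
p=np.array(env.read_eef_pos());print((p-P0)@UW,p,env.read_force(),env.read_grip_width())
push(round((p-P0)@UW,2)+5,5,18)
env.wait(1.5)
g=grab("side");crop(g,(282,260),60,45,13,"m1s");h=grab("scene");crop(h,(280,222),60,30,13,"m1c");grab("wrist","m1");print(env.read_clock())
E
```

```text
[ 0.05700746  0.16571547 -0.13799961]
90.82070984144829 [ 424.53473005 -125.47776764    6.44958214] [-1.95501186 -0.07794589  6.36829609] 0.33748659647458384
s 95.82 False act 92.12 z 6.45 Fu -12.6 Fz 10.9 t 37.65
m1s origin 252 237 scale 13
m1c origin 250 207 scale 13
39.3
```

View pics/m1s.png

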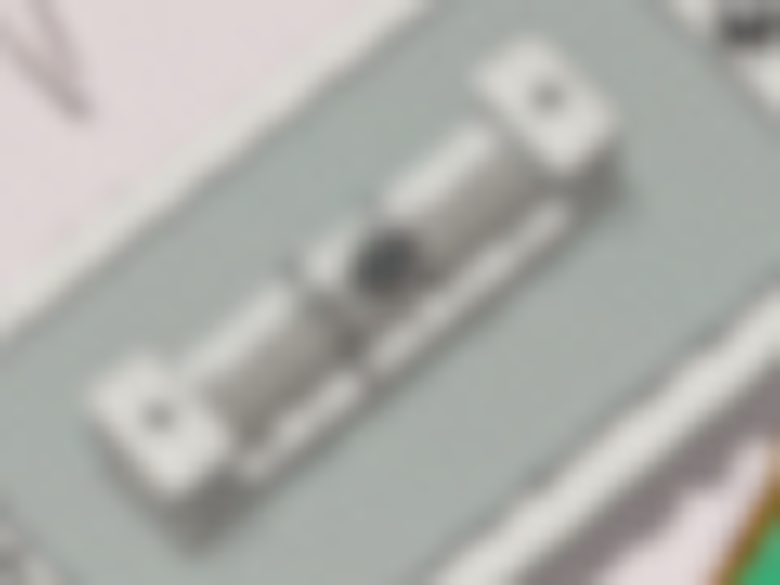

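View pics/m1c.png

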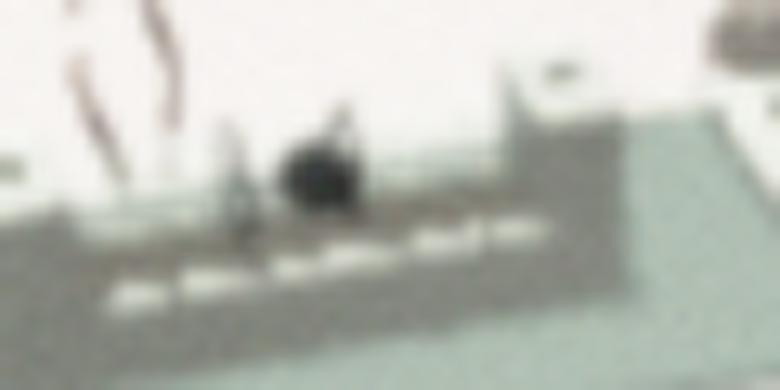

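View pics/m1.png

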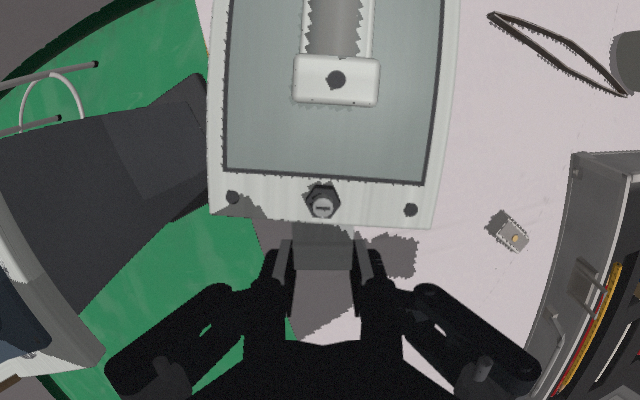

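```bash
python3 - <<'E'
from h import *
push(98.8,5,18)
push(99.3,5,18)
p=np.array(env.read_eef_pos())
env.move_linear(p-0.2*UW-[0,0,p[2]-6.2],rate=20); p2=np.array(env.read_eef_pos());print("relaxed",(p2-P0)@UW,np.array(env.read_force())@UW)
env.set_gripper(0.5)
p=np.array(env.read_eef_pos())
b=p-8*UW;b[2]=6.2
env.move_linear(p+[0,0,60],rate=100)
env.move_linear(p+[0,0,150]+20*UW,rate=150)
env.wait(0.4)
f=grab("wrist","n1");np.save("n1.npy",f,allow_pickle=True);crop(f,(320,120),160,120,5,"n1c")
h=grab("scene");crop(h,(280,222),60,30,13,"n1s");print(p,env.read_clock())
E
```

```text
s 98.8 False act 95.15 z 6.46 Fu -13.7 Fz 10.3 t 40.05
s 99.3 False act 95.74 z 6.45 Fu -13.1 Fz 10.4 t 40.3
relaxed 95.48678251367089 -1.2514130676270636
n1c origin 240 60 scale 5
n1s origin 250 207 scale 13
[ 426.69217943 -121.08487591    6.11031408] 42.95
```

View pics/n1.png

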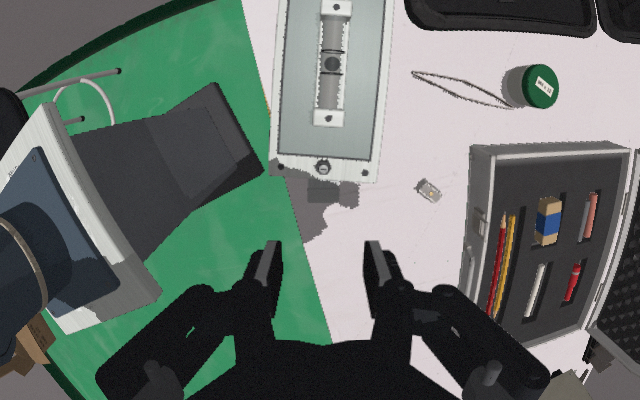

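View pics/n1c.png

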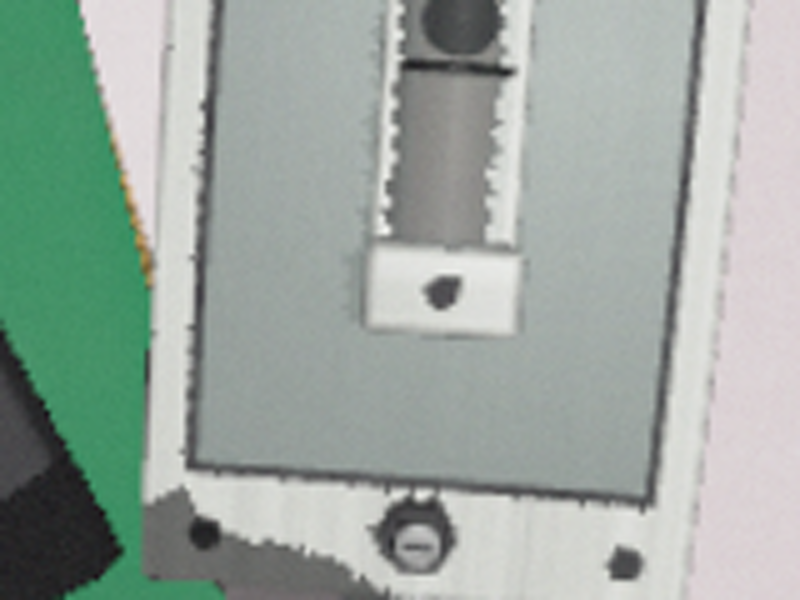

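View pics/n1s.png

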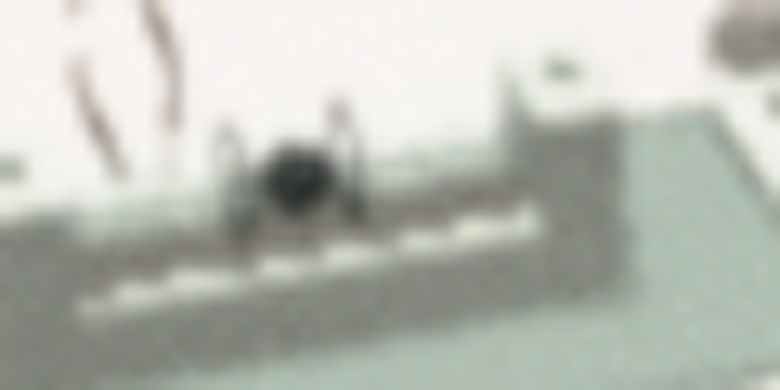

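```bash
python3 - <<'E'
from h import *
env.wait(0.3)
f=grab("wrist","o1");np.save("o1.npy",f,allow_pickle=True);crop(f,(332,63),40,50,12,"o1c");print(env.read_clock())
E
```

```text
o1c origin 312 38 scale 12
43.3
```

View pics/o1c.png

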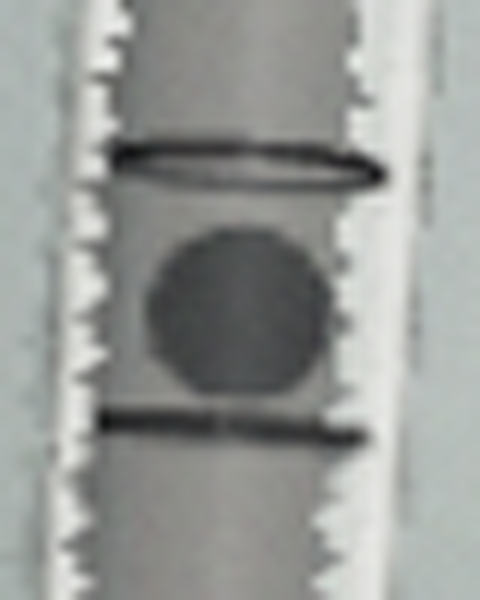

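```bash
python3 - <<'E'
from h import *
p=np.array([426.69,-121.085,6.2])
env.move_linear(p+[0,0,60],rate=120)
env.move_linear(p,rate=60,max_force=6)
env.set_gripper(0.0,50)
q=np.array(env.read_eef_pos());a0=(q-P0)@UW;print(a0,env.read_force(),env.read_grip_width())
c=q.copy();c[2]=6.2
for k in range(16):
    env.move_linear(c+0.4*(k+1)*UW,rate=6)
    a=(np.array(env.read_eef_pos())-P0)@UW
    print(k,round(a-a0,2),round(np.array(env.read_force())@UW,1))
    if a-a0>0.65: break
q=np.array(env.read_eef_pos());q[2]=6.2
env.move_linear(q-0.2*UW,rate=20)
env.set_gripper(0.5)
q=np.array(env.read_eef_pos())
env.move_linear(q+[0,0,60],rate=100)
env.move_linear(p+[0,0,150]+20*UW,rate=150)
env.wait(0.8)
f=grab("wrist","q1");crop(f,(332,63),40,50,12,"q1c");env.wait(.3);f=grab("wrist","q2");crop(f,(332,63),40,50,12,"q2c");h=grab("scene","q1sc");print(env.read_clock())
E
```

```text
95.73244834781035 [-1.66683946  0.89316489  6.8395739 ] 0.33715100916657736
0 0.02 -2.6
1 -0.01 -2.5
2 -0.0 -4.2
3 0.02 -5.2
4 0.04 -7.0
5 0.08 -8.8
6 0.13 -9.8
7 0.18 -10.7
8 0.31 -11.3
9 0.49 -12.7
10 0.77 -12.9
q1c origin 312 38 scale 12
q2c origin 312 38 scale 12
51.7833
```

View pics/q1c.png

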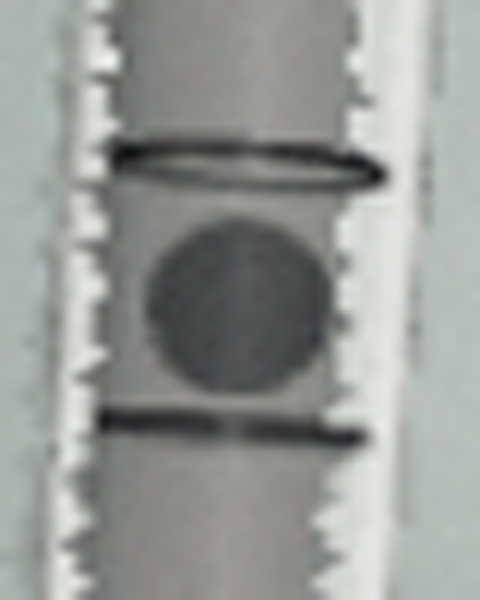

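View pics/q2c.png

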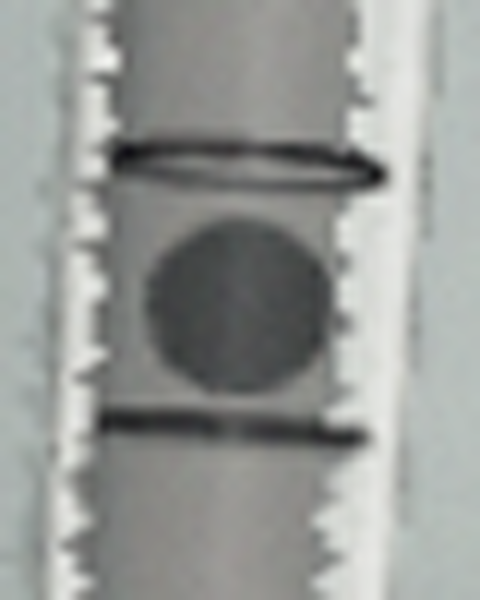

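View pics/q2.png

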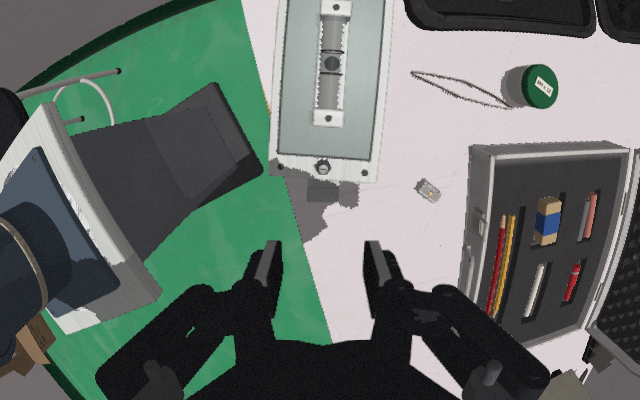

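```bash
python3 - <<'E'
from workcell import env
env.finish_job();print(env.read_clock())
E
```

```text
the job is handed in; nothing more can be done
the job is handed in; nothing more can be done
```

I set the ball level down flat and lengthwise on the plate and let go of it. I then pushed the wedge, thin end first, in under the screw's foot until the ball stood between the lines. The job was handed in at about 52 s of the 72 s allowed, with the gripper open and clear of everything.

- **Reading:** in the last two wrist pictures, 0.3 s apart, the ball was at rest between the lines and clear of both. It sits about 0.7 mm towards the screw end, so the plate is still just below level. I left it there so as not to raise the plate past level.
- **Forces:** the wedge pushed steadily against about 10 to 14 N, with no jolt at first contact. Setting the level down touched the plate with about 9 N for a moment, more than the 3 N stop I had set. I backed off before letting go.
- **Position:** the plate looked unmoved in the pictures, though I did not measure it again at the end. The wedge went in about 4° off the plate's long axis, because the bench edge runs close by there.
- **Disagreement:** early in the push the side and scene cameras gave readings 1 to 3 mm apart. They later agreed, and I set the final position by the wrist camera.

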